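# Lay a turned leg from the stock bin in the V-block jig

## Task

Lift the long turned leg (the piece with a square block at its middle and a long round stretch on either side) out of the stock bin and lay it in the two notched blocks of the jig, so that it rests level in both V-notches with one end pushed up against the steel end stop. Do not drop it, leave the other two pieces in the bin, and do not knock over the glue bottle.

Things in the scene. Friction and masses are not known exactly. Their poses are not given: they have to be found in the camera images.
- leg: Long turned leg, pale wood, 0.1 kg, 200 mm long: a 32 x 32 mm square block over its middle 70 mm, a round stretch of 24 mm diameter on either side (a 29 mm bead beside the block). Origin at its centre on its axis, x along its length; both ends alike. Starts lying in the bin along the bin's x axis, in any of its three places, origin 22 mm above the bin's underside.
- short_leg: A shorter turned leg of the same wood, 120 mm long, square block 44 mm long and 32 x 32 mm at its middle. Origin at its centre, x axis along its length. Stays in the bin.
- batten: A plain square batten of the same wood, 200 x 32 x 32 mm. Origin at its centre, x axis along its length. Stays in the bin.
- bin: Open grey plastic bin fixed to the bench, 250 x 250 mm, 60 mm high, walls and floor 6 mm thick. Origin at the centre of its underside, z up. Three pieces lie in it side by side, about 72 mm apart along its y axis. It stands on the robot's left or right, the jig on the other side.
- jig: Jig fixed to the bench: plywood board 100 (x) by 260 (y) by 18 mm, origin at the centre of its underside. Two dark V-blocks, 60 (x) by 20 (y) mm, tops at z 56 mm, centred at y -70 and +70 mm; 90 degree notches along y, 40 mm wide at the top, lowest line at x 0, z 36 mm. At the +y end a steel stop plate, 50 mm wide, 14 mm thick, top at z 78 mm, face at y +110 mm.
- seat (a point): Point of the jig where the long leg's origin lies when it rests in both notches with its end against the stop: x 0, y +10 mm, z 53 mm in the jig's frame; same axes as the jig (leg along y, stop towards +y).
- glue_bottle: White glue bottle with a black cap standing loose between bin and jig, 56 mm in diameter, 150 mm tall. Origin at the centre of its underside, z up.
Things that resemble listed ones, but are neither listed nor needed, are in the scene too. What is shaped like the leg but pink is not meant. What is shaped like the short_leg but white is not meant.

How it is judged:
By the outcome, as a careful person would: the job done as asked, in the order asked, and still so for the second after the job is handed in, with the robot touching nothing.
It also fails if it takes over 48 s, if anything falls off the work surface, if the arm or the gripper's body presses on something with over 40 N, if the wrist force passes 120 N, or if a joint passes its speed limit or range.

## Robot

A 6-joint arm with a two-finger parallel gripper is mounted at the origin on the work surface. World frame = base frame: x ahead of the robot, y to its left, z up, the work surface at z = 0. Lengths are in m, angles in rad, forces in N, time in s.
With the tool pointing down it reaches from about 0.275 to 0.975 m from the base axis. Payload 8.4 kg.
Tool frame: the origin (TCP) lies midway between the tips of the shut fingers; the grasp point (between the pads) lies 19 mm behind it (ctrl.grip_point_offset is the distance from the TCP to the grasp point, in m); z points along the fingers, y is the line along which they close (so a half turn about z gives the same grasp; the last joint's range is limited). The gripper opens to 92 mm and grips with 3 to 60 N. Pads are 20 mm wide; open, the fingers measure 128 mm over their backs; the gripper's body (75 mm by 189 mm) begins 69 mm behind the grasp point.
Start: joints at [-1.276, 0.353, 1.633, -0, 1.155, -0.002], TCP at [0.183, -0.598, 0.215] pointing down, gripper open.
Joint ranges: [-2.63, 2.63], [-0.92, 2.1], [0.06, 2.66], [-1.3, 4.44], [0, 2.69], [-3.02, 3.02]. Speed limits (rad/s): [2.22, 2.22, 2.79, 3.14, 3.14, 3.14].

## Interface

Orientations are given as [roll, pitch, yaw] about the fixed x, y, z axes, in that order (R = Rz(yaw) Ry(pitch) Rx(roll)).
In Python, from plant import monitor, viewer, ctrl gives the robot as it stands.
- The arm moves only by the tool arm_command, never from a script. Its arguments are lists of equal length, an entry for each row: "travel": the shift along the tool's x, y, z scaled (see below), a list of three; "rotation": the turn, a rotation vector about the tool's x, y, z scaled (see below), a list of three. In form: {"travel": [[x, y, z], ...], "rotation": [[wx, wy, wz], ...]}. A call has 1 to 8 rows; each row shifts and turns the commanded pose from where the row before left it, along the tool's axes as they then stand; what a row does not reach is not made up. The controller multiplies each number of a shift by 0.03 m and each number of a turn by 0.15 rad. A row lasts 1/10 s, in which the tool goes at most 50 mm and 8.59 degrees, less where a joint would pass 70% of its speed; a pose out of reach is approached as far as the arm can. A call with a number of a shift or a turn outside -1 to 1 is refused whole. A call with a gripper value outside its range is refused whole. "jaw" is the opening, from 0 (shut) to 1 (fully open), set as the call begins (left out, the last holds). The fingers move at their own pace and stop on an object; the grip force is fixed at half the most. Time passes only in rows, so rows that do not move let the fingers close. It gives the time, the measured TCP pose, the force, the opening and the grip force at its end, in the units of the state.
- monitor.sense(): the state, without advancing time (a new reading comes with each control period).
- viewer.camera(name): name is "side" or "top"; returns the picture (480x640x3 uint8, red, green, blue); there is no depth.
- viewer.camera_params(name): a dict with "fx", "fy", "cx", "cy" (pixels), "camera_from_world" (4x4, takes a point from world to camera coordinates). Camera axes: x right, y down, z forward; pixel columns grow to the right and rows downward; lengths in m; the calibration is good to about 2 mm. A picture is of the moment at which its call begins. camera_params takes no time and is no camera call.
- ctrl.finish_job(): hands the job in; it is judged then, once.
The state is a dict: "t": time; "joint_pos": joint angles; "joint_velocities": joint speeds; "joint_efforts": joint torques, N m; "ee_pos": TCP position; "ee_rot": TCP orientation; "wrist_force": force on the tool from outside, world axes, zero at the start; "ft_torque": the same for the moment, N m; "grip_width": opening from 0.0 (shut) to 1.0 (fully open); "finger_force": force on a finger pad.
Only numpy, scipy, OpenCV 4.12 (cv2) and the standard library are available. Lean on these libraries where they do the work, as an engineer would, in place of code of your own. Each camera call takes 0.05 s, during which the arm holds its last target. There are 200 camera calls.

## Working session

There is one attempt and no reset: what is moved stays moved. The work goes in short steps, Python scripts to look and compute and a tool call to move; the robot and the scene stay as the last step left them, time stands still between calls to the robot, and variables do not carry over. Pictures are saved under pics/ and viewed, at most 10 in all, crops included, and the job is handed in when it is done.

Besides the shell and the picture viewer there is one more tool, called as a command line: name --argument value ..., lists and objects as JSON in quotes. arm_command: Moves the arm, as the interface text tells. Shifts and turns lie within -1 to 1; 1 stands for 0.03 m of shift or 0.15 rad of turn. Its arguments: {"type":"object","properties":{"travel":{"type":"array"},"rotation":{"type":"array"},"jaw":{"type":"number"}},"required":["travel","rotation"]}

```bash
mkdir -p pics
python3 - <<'E'
from plant import monitor, viewer, ctrl
import cv2, numpy as np
for n in ("top","side"):
    im=viewer.camera(n); cv2.imwrite(f"pics/{n}0.png",im[:,:,::-1])
    p=viewer.camera_params(n); print(n,{k:np.round(v,4).tolist() for k,v in p.items() if k in("fx","fy","cx","cy","camera_from_world")})
s=monitor.sense();print({k:np.round(v,3).tolist() for k,v in s.items()},ctrl.grip_point_offset)
E
```

```text
top {'fx': 512.1412, 'fy': 512.1412, 'cx': 314.4968, 'cy': 236.613, 'camera_from_world': [[-0.0081, -0.9999, 0.0106, -0.171], [-0.9869, 0.0063, -0.1614, 0.4294], [0.1613, -0.0118, -0.9868, 1.5094], [0.0, 0.0, 0.0, 1.0]]}
side {'fx': 611.1095, 'fy': 611.1095, 'cx': 317.8232, 'cy': 239.0009, 'camera_from_world': [[-0.9984, -0.0556, -0.0136, 0.4149], [-0.0185, 0.5384, -0.8425, 0.1534], [0.0542, -0.8408, -0.5386, 1.4877], [0.0, 0.0, 0.0, 1.0]]}
{'t': 0.1, 'joint_pos': [-1.276, 0.354, 1.634, -0.0, 1.155, -0.002], 'joint_velocities': [-0.001, -0.001, -0.004, 0.001, -0.001, 0.001], 'joint_efforts': [0.0, -59.491, -33.493, 0.07, 0.018, -0.0], 'ee_pos': [0.183, -0.597, 0.214], 'ee_rot': [-3.14, 0.0, 0.297], 'wrist_force': [-0.804, 0.443, 1.033], 'ft_torque': [0.01, 0.009, -0.042], 'finger_force': 0.0, 'grip_width': 0.999} 0.0187
```

View pics/top0.png

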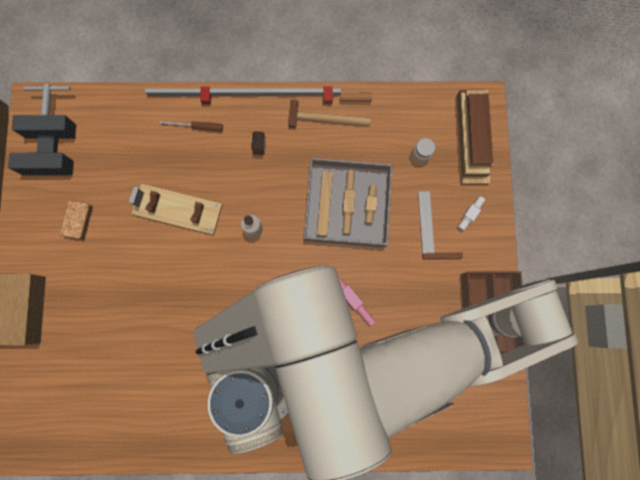

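View pics/side0.png

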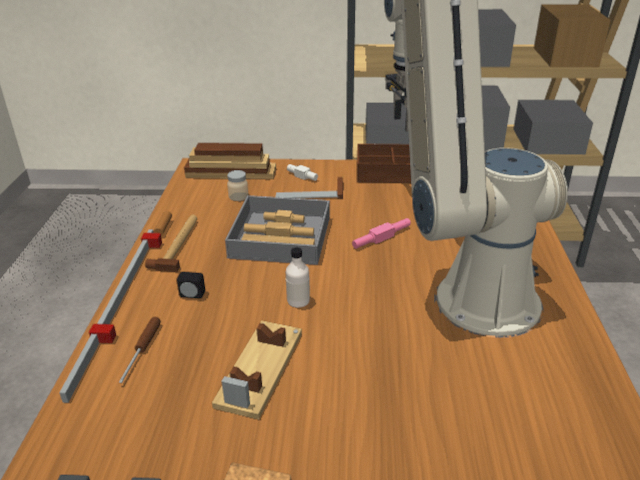

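The pieces in the bin in the top view are the batten (325,203), a piece with a middle block and long round ends (349,202) and the short leg (371,204). A pink look-alike lies outside at (355,300) and a white one at (472,212). The piece at (349,202) fits the long leg: pale, and as long as the batten, with a square middle. The jig is at (175,208) with its stop at (137,196), and the bottle is at (251,226). I'll confirm with an enlarged crop.

```bash
cat > h.py <<'E'
from plant import monitor, viewer, ctrl
import cv2, numpy as np
def ray(n,u,v):
    p=viewer.camera_params(n);T=np.array(p["camera_from_world"]);R=T[:3,:3]
    return -R.T@T[:3,3], R.T@np.array([(u-p["cx"])/p["fx"],(v-p["cy"])/p["fy"],1])
def at(n,uv,z):
    o,d=ray(n,*uv); return o+d*(z-o[2])/d[2]
def blobs(im,lo,hi,box,amin):
    x0,y0,x1,y1=box; m=cv2.inRange(cv2.cvtColor(im[y0:y1,x0:x1],cv2.COLOR_BGR2HSV),lo,hi)
    n,l,st,c=cv2.connectedComponentsWithStats(m)
    return [(np.argwhere(l==i)[:,::-1]+[x0,y0],st[i,4]) for i in range(1,n) if st[i,4]>=amin]
def rect(pts): # centre, long axis dir, sizes
    return cv2.minAreaRect(pts.astype(np.float32))
E
python3 - <<'E'
from h import *
im=cv2.imread("pics/top0.png")
for p,a in blobs(im,(8,70,60),(30,255,255),(312,165,386,242),40):
    print("wood",a,rect(p),at("top",p.mean(0),.022).round(4))
h=cv2.cvtColor(im,cv2.COLOR_BGR2HSV)
for u,v in[(152,202),(197,213),(175,205),(137,196),(165,190),(230,200),(349,202),(338,202)]: print((u,v),h[v,u])
a=cv2.resize(im[155:250,300:400],None,fx=4,fy=4,interpolation=cv2.INTER_CUBIC)
b=cv2.resize(im[175:245,120:270],None,fx=4,fy=4,interpolation=cv2.INTER_CUBIC)
o=np.zeros((380+280//2*0,400,3),np.uint8);o=a
c=np.zeros((600,600,3),np.uint8);c[:320,:]=0;c[:280,:600]=b;c[285:600,:400]=a[20:335]
cv2.imwrite("pics/crop.png",c)
E
```

```text
wood 535 ((348.44488525390625, 201.16209411621094), (10.54677677154541, 64.3602523803711), 4.763640880584717) [ 0.5389 -0.2795  0.022 ]
wood 660 ((324.53692626953125, 203.59426879882812), (10.230539321899414, 65.0046615600586), 5.19442892074585) [ 0.5334 -0.206   0.022 ]
wood 328 ((370.8699951171875, 203.90997314453125), (10.74802303314209, 38.6080322265625), 8.130102157592773) [ 0.5317 -0.3484  0.022 ]
(152, 202) [ 11 144  83]
(197, 213) [ 12 132  85]
(175, 205) [ 22  87 202]
(137, 196) [20 26 58]
(165, 190) [ 17 100 188]
(230, 200) [ 14 139 161]
(349, 202) [ 16 102 182]
(338, 202) [  4  14 146]
```

View pics/crop.png

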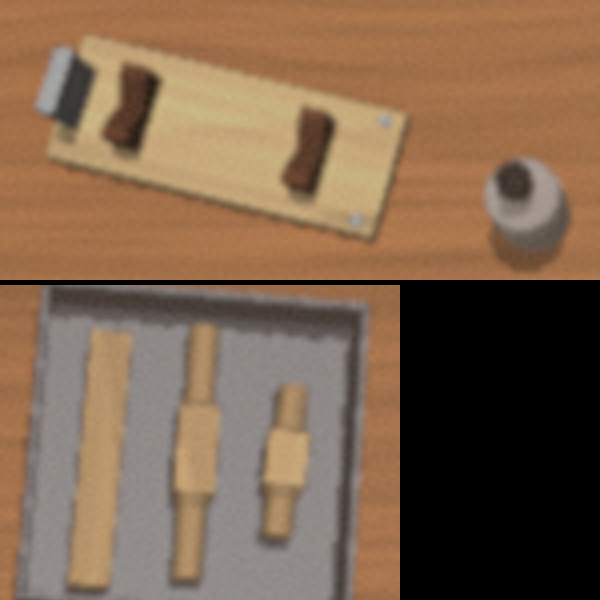

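The crop confirms that the middle piece at top-view (349,202) is the long leg, pale and full length with a square block at its middle. The stop is at the jig's left end. Next I'll measure the poses.

```bash
cat > m.py <<'E'
from h import *
def ax(n,p,z):
    W=np.array([at(n,q,z)[:2] for q in p.astype(float)]);(c,s,a)=cv2.minAreaRect(W.astype(np.float32)*1000)
    b=cv2.boxPoints((c,s,a));e=[b[1]-b[0],b[2]-b[1]];e=max(e,key=np.linalg.norm)
    return np.round(c,1),np.round(s,1),round(float(np.degrees(np.arctan2(e[1],e[0]))%180),2)
if __name__=="__main__":
    t=cv2.imread("pics/top0.png");s=cv2.imread("pics/side0.png")
    for p,a in blobs(t,(8,70,60),(30,255,255),(312,165,386,242),40): print("top wood",ax("top",p,.022))
    for p,a in blobs(t,(17,50,120),(30,115,255),(125,178,228,240),300): print("top board",a,ax("top",p,.018))
    for p,a in blobs(t,(0,60,20),(13,255,120),(140,185,210,228),25): print("top V",a,ax("top",p,.050),p.mean(0).round(1))
    for p,a in blobs(s,(8,70,60),(30,255,255),(240,205,322,248),40): print("side wood",a,p.mean(0).round(1),ax("side",p,.022))
    for p,a in blobs(s,(17,50,120),(30,130,255),(205,315,310,420),300): print("side board",a,ax("side",p,.018))
    for p,a in blobs(s,(0,60,20),(13,255,120),(220,315,300,395),25): print("side V",a,p.mean(0).round(1),ax("side",p,.045))
    print("cap",at("top",(248,219),.15),at("side",(297,250),.15))
    # bin rim grey: outer corners by eye from crop
E
python3 m.py
```

```text
top wood (array([ 541.4, -279.9]), array([ 32.5, 203.5]), 174.18)
top wood (array([ 534.3, -206.1]), array([ 31.5, 205. ]), 174.34)
top wood (array([ 531.8, -348.8]), array([ 33.1, 122.1]), 170.68)Traceback (most recent call last):
  File "m.py", line 9, in <module>
    for p,a in blobs(t,(17,50,120),(30,115,255),(125,178,228,240),300): print("top board",a,ax("top",p,.018))
                                                                                            ~~^^^^^^^^^^^^^^
  File "m.py", line 3, in ax
    W=np.array([at(n,q,z)[:2] for q in p.astype(float)]);(c,s,a)=cv2.minAreaRect(W.astype(np.float32)*1000)
                ~~^^^^^^^
  File "h.py", line 7, in at
    o,d=ray(n,*uv); return o+d*(z-o[2])/d[2]
        ~~~^^^^^^^
  File "h.py", line 4, in ray
    p=viewer.camera_params(n);T=np.array(p["camera_from_world"]);R=T[:3,:3]
ValueError: time passes only in moves, steps and waits
```

```bash
python3 - <<'E'
s=open('h.py').read()
s=s.replace('def ray(n,u,v):\n    p=viewer.camera_params(n)','P={n:viewer.camera_params(n) for n in("top","side")}\ndef ray(n,u,v):\n    p=P[n]')
open('h.py','w').write(s)
E
python3 m.py
```

```text
top wood (array([ 541.4, -279.9]), array([ 32.5, 203.5]), 174.18)
top wood (array([ 534.3, -206.1]), array([ 31.5, 205. ]), 174.34)
top wood (array([ 531.8, -348.8]), array([ 33.1, 122.1]), 170.68)
top board 2192 (array([520.7, 248.6]), array([259.9, 101.1]), 75.71)
top V 133 (array([537.2, 313.9]), array([24.1, 58.4]), 165.42) [152.4 201.4]
top V 122 (array([501.9, 179.7]), array([21.7, 59. ]), 166.0) [196.6 212.4]
side wood 1597 [279.7 228.6] (array([ 540. , -305.7]), array([179.8, 213.5]), 176.19)
side board 2816 (array([526.5, 254.8]), array([273.3, 103. ]), 74.72)
side V 404 [270.8 335.3] (array([507.5, 188.7]), array([54.3, 72.9]), 165.78)
side V 353 [247.9 378.7] (array([542.1, 323.1]), array([48.8, 74.8]), 165.45)
cap [0.46072044 0.01323661 0.15      ] [0.46129807 0.01303293 0.15      ]
```

arm_command --travel '[[0,0,0],[0,0,0],[0,0,0],[0,0,0],[0.68,-0.73,0],[0.68,-0.73,0],[0.68,-0.73,0],[0.68,-0.73,0]]' --rotation '[[0,0,0.66],[0,0,0.66],[0,0,0.66],[0,0,0.66],[0,0,0],[0,0,0],[0,0,0],[0,0,0]]' --jaw 0.55

```text
t: 0.9
ee_pos: [0.2732, -0.5176, 0.2142]
ee_rot: [-3.141, 0.0, -0.1]
wrist_force: [0.7, -0.2, -0.2]
grip_width: 0.551
finger_force: 0.0
```

arm_command --travel '[[0.68,-0.73,0],[0.68,-0.73,0],[0.68,-0.73,0],[0.68,-0.73,0],[0.68,-0.73,0],[0.68,-0.73,0],[0.68,-0.73,0],[0.68,-0.73,0]]' --rotation '[[0,0,0],[0,0,0],[0,0,0],[0,0,0],[0,0,0],[0,0,0],[0,0,0],[0,0,0]]'

```text
t: 1.7
ee_pos: [0.4531, -0.3593, 0.2143]
ee_rot: [-3.141, 0.0, -0.099]
wrist_force: [-0.0, -0.5, -0.1]
grip_width: 0.549
finger_force: 0.0
```

```bash
cat > go.py <<'E'
import sys; from h import *
# go.py x y z yaw : needed tool-axis shift units (at current yaw) and turn units
x,y,z,w=map(float,sys.argv[1:5]); s=monitor.sense(); p=np.array(s["ee_pos"]);r=s["ee_rot"]
from scipy.spatial.transform import Rotation as Ro
Rc=Ro.from_euler("xyz",r);Rt=Ro.from_euler("xyz",[np.pi,0,w])
d=np.array([x,y,z])-p
print("t",round(s["t"],2),"pos",np.round(p,4),"rot",np.round(r,4),"grip",round(s["grip_width"],3),np.round(s["wrist_force"],1),round(s["finger_force"],1))
print("shift@now",(Rc.inv().apply(d)/.03).round(2),"shift@target",(Rt.inv().apply(d)/.03).round(2),"turn",((Rc.inv()*Rt).as_rotvec()/.15).round(2))
E
python3 go.py 0.540 -0.280 0.010 -0.101
python3 - <<'E'
from h import *
cv2.imwrite("pics/top1.png",viewer.camera("top")[150:250,290:400,::-1].repeat(5,0).repeat(5,1))
E
```

```text
t 1.7 pos [ 0.4531 -0.3593  0.2143] rot [-3.1413e+00  5.0000e-04 -9.9200e-02] grip 0.549 [-0.  -0.5 -0.1] 0.0
shift@now [ 2.63 -2.92  6.81] shift@target [ 2.62 -2.92  6.81] turn [-0.    0.    0.01]
```

arm_command --travel '[[0.65,-0.73,0],[0.65,-0.73,0],[0.65,-0.73,0],[0.65,-0.73,0],[0,0,1],[0,0,1],[0,0,1],[0,0,0]]' --rotation '[[0,0,0],[0,0,0],[0,0,0],[0,0,0],[0,0,0],[0,0,0],[0,0,0],[0,0,0]]'

```text
t: 2.55
ee_pos: [0.5359, -0.2795, 0.1205]
ee_rot: [-3.139, 0.007, -0.099]
wrist_force: [-1.2, 0.7, 0.5]
grip_width: 0.551
finger_force: 0.0
```

```bash
python3 go.py 0.540 -0.280 0.010 -0.101
python3 - <<'E'
from h import *
a=viewer.camera("top")[150:270,280:420,::-1];b=viewer.camera("side")[150:270,210:350,::-1]
cv2.imwrite("pics/p1.png",cv2.resize(np.hstack([a,b]),None,fx=2.8,fy=2.8,interpolation=cv2.INTER_CUBIC))
E
```

```text
t 2.55 pos [ 0.5359 -0.2795  0.1205] rot [-3.1388  0.007  -0.0989] grip 0.551 [-1.2  0.7  0.5] 0.0
shift@now [0.16 0.01 3.68] shift@target [0.14 0.   3.68] turn [-0.02  0.05  0.01]
```

View pics/p1.png

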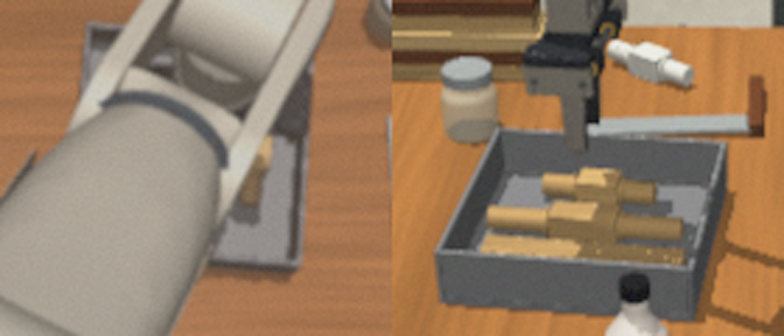

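The crop shows the fingers above the leg's middle block, which sits at about (585,220) in the side half. Nothing is displaced, so I'll descend.

arm_command --travel '[[0.12,0,0.8],[0,0,0.8],[0,0,0.8],[0,0,0.7],[0,0,0.4],[0,0,0],[0,0,0]]' --rotation '[[0,0.05,0],[0,0,0],[0,0,0],[0,0,0],[0,0,0],[0,0,0],[0,0,0]]'

```text
t: 3.35
ee_pos: [0.5438, -0.2819, 0.0209]
ee_rot: [3.141, -0.009, -0.099]
wrist_force: [0.3, 0.3, -0.7]
grip_width: 0.556
finger_force: 0.0
```

```bash
python3 go.py 0.540 -0.280 0.010 -0.101; python3 -c "
from h import *
print(at('side',(278.9,228.6),.03))"
```

```text
t 3.35 pos [ 0.5438 -0.2819  0.0209] rot [ 3.141  -0.009  -0.0992] grip 0.556 [ 0.3  0.3 -0.7] 0.0
shift@now [-0.13 -0.05  0.36] shift@target [-0.13 -0.05  0.36] turn [ 0.   -0.06  0.01]
[ 0.5408929  -0.27423217  0.03      ]
```

arm_command --travel '[[-0.1,-0.05,0.3],[0,0,0],[0,0,0]]' --rotation '[[0,-0.05,0],[0,0,0],[0,0,0]]'

```text
t: 3.65
ee_pos: [0.5401, -0.2795, 0.0108]
ee_rot: [3.142, -0.0, -0.099]
wrist_force: [-0.5, 0.3, 0.6]
grip_width: 0.551
finger_force: 0.0
```

```bash
python3 go.py 0.540 -0.280 0.010 -0.101
```

```text
t 3.65 pos [ 0.5401 -0.2795  0.0108] rot [ 3.1416 -0.     -0.0991] grip 0.551 [-0.5  0.3  0.6] 0.0
shift@now [-0.    0.02  0.03] shift@target [-0.    0.02  0.03] turn [ 0.   -0.    0.01]
```

arm_command --travel '[[0,0,0],[0,0,0],[0,0,0],[0,0,0],[0,0,0],[0,0,0]]' --rotation '[[0,0,0],[0,0,0],[0,0,0],[0,0,0],[0,0,0],[0,0,0]]' --jaw 0

```text
t: 4.25
ee_pos: [0.5403, -0.2797, 0.0108]
ee_rot: [3.141, -0.0, -0.099]
wrist_force: [-0.7, 0.7, 3.0]
grip_width: 0.346
finger_force: 30.0
```

arm_command --travel '[[0,0,-0.3],[0,0,-0.5],[0,0,-0.7],[0,0,-0.8],[0,0,-0.8],[0,0,-0.8],[0,0,-0.8],[0,0,0]]' --rotation '[[0,0,0],[0,0,0],[0,0,0],[0,0,0],[0,0,0],[0,0,0],[0,0,0],[0,0,0]]'

```text
t: 5.05
ee_pos: [0.5422, -0.2807, 0.156]
ee_rot: [3.139, -0.006, -0.099]
wrist_force: [0.6, -0.1, -1.2]
grip_width: 0.347
finger_force: 30.0
```

```bash
python3 go.py 0.540 -0.280 0.26 -0.101
python3 - <<'E'
from h import *
b=viewer.camera("side");cv2.imwrite("pics/side2.png",b[:,:,::-1])
cv2.imwrite("pics/p2.png",cv2.resize(b[130:290,190:390,::-1],None,fx=3,fy=3,interpolation=cv2.INTER_CUBIC))
E
```

```text
t 5.05 pos [ 0.5422 -0.2807  0.156 ] rot [ 3.1392 -0.0061 -0.0992] grip 0.347 [ 0.6 -0.1 -1.2] 30.0
shift@now [-0.05 -0.01 -3.47] shift@target [-0.07 -0.01 -3.47] turn [ 0.02 -0.04  0.01]
```

View pics/p2.png

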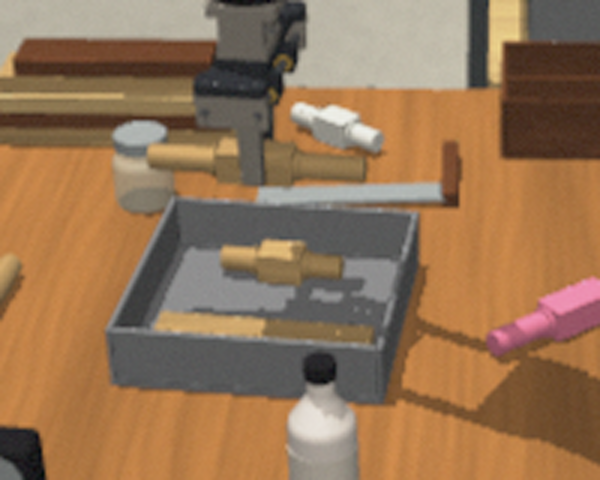

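The leg is held level by its block, with ends at crop (148,155) and (367,168). The batten and short leg are still in the bin, and the bottle is standing. Next I'll lift higher, turn by +1.42 rad and carry it over.

arm_command --travel '[[0,0,-0.8],[0,0,-0.9],[0,0,-0.9],[0,0,-0.8],[0,0,0],[0,0,0]]' --rotation '[[0,0,0],[0,0,0],[0,0,0],[0,0,0],[0,0,-0.8],[0,0,-0.8]]'

```text
t: 5.7
ee_pos: [0.5399, -0.2795, 0.2532]
ee_rot: [-3.141, 0.0, 0.145]
wrist_force: [-0.2, -0.4, -1.4]
grip_width: 0.344
finger_force: 30.0
```

arm_command --travel '[[0,0,0],[0,0,0],[0,0,0],[0,0,0],[0,0,0],[0,0,0],[0,0,0],[0,0,0]]' --rotation '[[0,0,-0.95],[0,0,-0.95],[0,0,-0.95],[0,0,-0.95],[0,0,-0.95],[0,0,-0.95],[0,0,-0.95],[0,0,-0.95]]'

```text
t: 6.5
ee_pos: [0.5394, -0.2792, 0.252]
ee_rot: [-3.139, -0.0, 1.287]
wrist_force: [-0.6, 0.1, -0.7]
grip_width: 0.343
finger_force: 30.0
```

```bash
python3 go.py 0.518 0.240 0.26 1.318
python3 - <<'E'
from h import *
for u,v in[(239.3,181.7),(312.3,186)]:
    o,d=ray("side",u,v)
    k=None
    # vertical plane through (0.541,-0.2805), yaw -0.0995
    n=np.array([.0993,.995,0]);c=np.array([.5415,-.2805,0]);k=n@(c-o)/(n@d);q=o+k*d
    print(q.round(4),"along",((q-c)@[.995,-.0993,0]).round(4))
E
```

```text
t 6.5 pos [ 0.5394 -0.2792  0.252 ] rot [-3.1393e+00 -5.0000e-04  1.2867e+00] grip 0.343 [-0.6  0.1 -0.7] 30.0
shift@now [16.41 -5.54 -0.25] shift@target [16.58 -5.02 -0.27] turn [-0.02 -0.   -0.21]
[ 0.6452 -0.2909  0.1687] along 0.1042
[ 0.4433 -0.2707  0.1691] along -0.0987
```

arm_command --travel '[[0,0,0],[0.5,-0.15,0],[0.92,-0.28,0],[0.92,-0.28,0],[0.92,-0.28,0],[0.92,-0.28,0],[0.92,-0.28,0],[0.92,-0.28,0]]' --rotation '[[0,0,-0.21],[0,0,0],[0,0,0],[0,0,0],[0,0,0],[0,0,0],[0,0,0],[0,0,0]]'

```text
t: 7.3
ee_pos: [0.5322, -0.0888, 0.2528]
ee_rot: [-3.14, -0.0, 1.311]
wrist_force: [0.4, 0.2, -0.3]
grip_width: 0.346
finger_force: 30.0
```

arm_command --travel '[[0.92,-0.28,0],[0.92,-0.28,0],[0.92,-0.28,0],[0.92,-0.28,0],[0.92,-0.28,0],[0.92,-0.28,0],[0.92,-0.28,0],[0.92,-0.28,0]]' --rotation '[[0,0,0],[0,0,0],[0,0,0],[0,0,0],[0,0,0],[0,0,0],[0,0,0],[0,0,0]]'

```text
t: 8.1
ee_pos: [0.5232, 0.1415, 0.2528]
ee_rot: [-3.14, 0.0, 1.311]
wrist_force: [0.3, -0.3, -1.3]
grip_width: 0.346
finger_force: 30.0
```

arm_command --travel '[[0.9,-0.28,0],[0.9,-0.28,0],[0.5,-0.15,0],[0,0,0],[0,0,0]]' --rotation '[[0,0,0],[0,0,0],[0,0,0],[0,0,0],[0,0,0]]'

```text
t: 8.6
ee_pos: [0.5211, 0.2116, 0.2531]
ee_rot: [-3.141, 0.001, 1.313]
wrist_force: [-0.3, -0.4, -1.1]
grip_width: 0.346
finger_force: 30.0
```

```bash
python3 go.py 0.5173 0.2357 0.10 1.318
```

```text
t 8.6 pos [0.5211 0.2116 0.2531] rot [-3.1410e+00  1.0000e-03  1.3128e+00] grip 0.346 [-0.3 -0.4 -1.1] 30.0
shift@now [ 0.75 -0.33  5.1 ] shift@target [ 0.75 -0.32  5.1 ] turn [-0.    0.01 -0.03]
```

arm_command --travel '[[0.75,-0.32,0.5],[0,0,0.9],[0,0,0.9],[0,0,0.9],[0,0,0.9],[0,0,0.9],[0,0,0],[0,0,0]]' --rotation '[[0,0,-0.03],[0,0,0],[0,0,0],[0,0,0],[0,0,0],[0,0,0],[0,0,0],[0,0,0]]'

```text
t: 9.4
ee_pos: [0.5182, 0.2351, 0.1038]
ee_rot: [-3.141, 0.001, 1.316]
wrist_force: [0.3, 0.2, -0.6]
grip_width: 0.349
finger_force: 30.0
```

```bash
python3 go.py 0.5173 0.2357 0.044 1.318
python3 - <<'E'
from h import *
a=viewer.camera("top")[150:270,110:250,::-1];b=viewer.camera("side")[290:430,190:330,::-1]
cv2.imwrite("pics/p3.png",np.hstack([cv2.resize(a,(400,343),interpolation=cv2.INTER_CUBIC),cv2.resize(b[:120],(400,343),interpolation=cv2.INTER_CUBIC)]))
E
```

```text
t 9.4 pos [0.5182 0.2351 0.1038] rot [-3.1409e+00  7.0000e-04  1.3156e+00] grip 0.349 [ 0.3  0.2 -0.6] 30.0
shift@now [ 0.01 -0.03  1.99] shift@target [ 0.01 -0.04  1.99] turn [-0.    0.   -0.02]
```

View pics/p3.png

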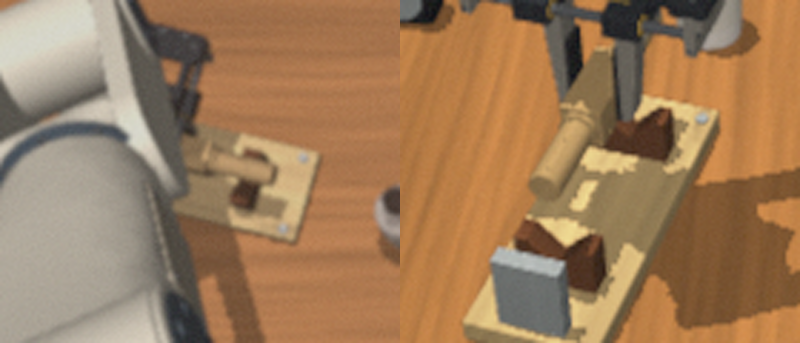

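The side view shows the leg level above the jig, with its near end at crop (548,185), short of the stop. The top view shows it lined up with the notch. I'll check the end position numerically.

```bash
python3 -c "
from h import *
print(at('side',(241.8,354.75),.115), at('side',(190+.35*545,290+.35*275),.056), 'notch bottom', at('side',(190+.35*567,290+.35*247),.036),'stop top', at('side',(190+.35*530,290+.35*258),.078))"
```

```text
[0.54264872 0.32834136 0.115     ] [0.27357521 0.34217233 0.056     ] notch bottom [0.25581613 0.29548285 0.036     ] stop top [0.28468156 0.34845537 0.078     ]
```

```bash
python3 -c "
from h import *
f=lambda x,y,z:at('side',(190+.35*(x-400),290+.35*y),z).round(4)
print('near notch', f(567,247,.036),'far notch',f(638,120,.045),'stop inner top edge', f(535,250,.078))"
```

```text
near notch [0.5389 0.3074 0.036 ] far notch [0.5026 0.181  0.045 ] stop inner top edge [0.5506 0.3523 0.078 ]
```

arm_command --travel '[[0,-0.03,0.5],[0,0,0.5],[0,0,0.4],[0,0,0.3],[0,0,0],[0,0,0]]' --rotation '[[0,0,0],[0,0,0],[0,0,0],[0,0,0],[0,0,0],[0,0,0]]'

```text
t: 10.1
ee_pos: [0.5174, 0.2363, 0.0525]
ee_rot: [-3.141, 0.0, 1.317]
wrist_force: [-0.6, 0.2, -1.1]
grip_width: 0.35
finger_force: 30.0
```

```bash
python3 go.py 0.5173 0.2357 0.042 1.318
```

```text
t 10.1 pos [0.5174 0.2363 0.0525] rot [-3.1413e+00  2.0000e-04  1.3168e+00] grip 0.35 [-0.6  0.2 -1.1] 30.0
shift@now [-0.02  0.    0.35] shift@target [-0.02  0.    0.35] turn [-0.    0.   -0.01]
```

arm_command --travel '[[0,0,0.1],[0,0,0.1],[0,0,0.05],[0,0,0]]' --rotation '[[0,0,0],[0,0,0],[0,0,0],[0,0,0]]'

```text
t: 10.5
ee_pos: [0.5174, 0.2363, 0.045]
ee_rot: [3.142, -0.0, 1.317]
wrist_force: [-1.0, -0.1, -1.0]
grip_width: 0.346
finger_force: 30.0
```

arm_command --travel '[[0,0,0.06],[0,0,0],[0,0,0]]' --rotation '[[0,0,0],[0,0,0],[0,0,0]]'

```text
t: 10.8
ee_pos: [0.5184, 0.2364, 0.0438]
ee_rot: [3.14, -0.001, 1.317]
wrist_force: [4.0, -1.5, 1.6]
grip_width: 0.347
finger_force: 30.0
```

Contact. The notch is pushing the leg along tool +y, so I'll yield that way and then lower a bit more.

arm_command --travel '[[0,0.05,0],[0,0,0.03],[0,0,0],[0,0,0]]' --rotation '[[0,0,0],[0,0,0],[0,0,0],[0,0,0]]'

```text
t: 11.2
ee_pos: [0.5193, 0.236, 0.0427]
ee_rot: [3.141, -0.001, 1.317]
wrist_force: [2.7, -2.0, 4.4]
grip_width: 0.343
finger_force: 30.0
```

```bash
python3 go.py 0.5173 0.2357 0.042 1.318; python3 -c "
from h import *
print(np.round(monitor.sense()['ft_torque'],2))"
```

```text
t 11.2 pos [0.5193 0.236  0.0427] rot [ 3.1407e+00 -5.0000e-04  1.3168e+00] grip 0.343 [ 2.7 -2.   4.4] 30.0
shift@now [-0.03 -0.06  0.02] shift@target [-0.03 -0.06  0.02] turn [ 0.01 -0.   -0.01]
[-0.11 -0.49 -0.11]
```

arm_command --travel '[[0,0.05,0],[0,0,0.02],[0,0,0],[0,0,0]]' --rotation '[[0,0,0],[0,0,0],[0,0,0],[0,0,0]]'

```text
t: 11.6
ee_pos: [0.5202, 0.2355, 0.0417]
ee_rot: [-3.141, 0.0, 1.317]
wrist_force: [0.9, -2.0, 3.9]
grip_width: 0.348
finger_force: 30.0
```

arm_command --travel '[[0.12,0.02,0],[0.12,0,0],[0.12,0,0],[0.1,0,0],[0,0,0]]' --rotation '[[0,0,0],[0,0,0],[0,0,0],[0,0,0],[0,0,0]]'

```text
t: 12.1
ee_pos: [0.5234, 0.2479, 0.0416]
ee_rot: [-3.14, 0.002, 1.317]
wrist_force: [-1.4, -6.6, 7.8]
grip_width: 0.345
finger_force: 30.0
```

arm_command --travel '[[0.07,0,0],[0,0,0],[0,0,0]]' --rotation '[[0,0,0],[0,0,0],[0,0,0]]'

```text
t: 12.4
ee_pos: [0.5239, 0.2497, 0.0416]
ee_rot: [-3.14, 0.002, 1.317]
wrist_force: [-1.2, -5.9, 8.0]
grip_width: 0.345
finger_force: 30.0
```

arm_command --travel '[[0.07,0,-0.01],[0,0,0],[0,0,0]]' --rotation '[[0,0,0],[0,0,0],[0,0,0]]'

```text
t: 12.7
ee_pos: [0.5247, 0.2525, 0.0418]
ee_rot: [-3.141, 0.001, 1.317]
wrist_force: [-1.4, -3.1, 2.2]
grip_width: 0.345
finger_force: 30.0
```

arm_command --travel '[[0.07,0,0],[0,0,0],[0,0,0]]' --rotation '[[0,0,0],[0,0,0],[0,0,0]]'

```text
t: 13.0
ee_pos: [0.5254, 0.2549, 0.0418]
ee_rot: [-3.141, 0.0, 1.317]
wrist_force: [-1.5, -0.3, 0.7]
grip_width: 0.349
finger_force: 30.0
```

arm_command --travel '[[0.05,0,0],[0,0,0],[0,0,0]]' --rotation '[[0,0,0],[0,0,0],[0,0,0]]'

```text
t: 13.3
ee_pos: [0.5259, 0.2564, 0.0419]
ee_rot: [-3.141, 0.0, 1.317]
wrist_force: [-3.7, -0.5, -0.1]
grip_width: 0.344
finger_force: 30.0
```

arm_command --travel '[[0.05,0,0],[0,0,0],[0,0,0]]' --rotation '[[0,0,0],[0,0,0],[0,0,0]]'

```text
t: 13.6
ee_pos: [0.5264, 0.2577, 0.042]
ee_rot: [-3.141, 0.0, 1.317]
wrist_force: [-4.0, -0.7, 1.6]
grip_width: 0.35
finger_force: 30.0
```

arm_command --travel '[[0,-0.04,0],[0,0,0],[0.05,0,0],[0,0,0]]' --rotation '[[0,0,0],[0,0,0],[0,0,0],[0,0,0]]'

```text
t: 14.0
ee_pos: [0.5259, 0.2584, 0.0421]
ee_rot: [3.141, 0.002, 1.317]
wrist_force: [-0.8, -8.3, 2.6]
grip_width: 0.351
finger_force: 30.0
```

```bash
python3 go.py 0.523 0.257 0.042 1.318
python3 - <<'E'
from h import *
b=viewer.camera("side");cv2.imwrite("pics/side4.png",b[:,:,::-1])
cv2.imwrite("pics/p4.png",cv2.resize(b[310:420,205:315,::-1],None,fx=5,fy=5,interpolation=cv2.INTER_CUBIC))
E
```

```text
t 14.0 pos [0.5259 0.2584 0.0421] rot [3.1413e+00 1.7000e-03 1.3171e+00] grip 0.351 [-0.8 -8.3  2.6] 30.0
shift@now [-0.07 -0.08  0.  ] shift@target [-0.07 -0.08  0.  ] turn [ 0.    0.01 -0.01]
```

View pics/p4.png

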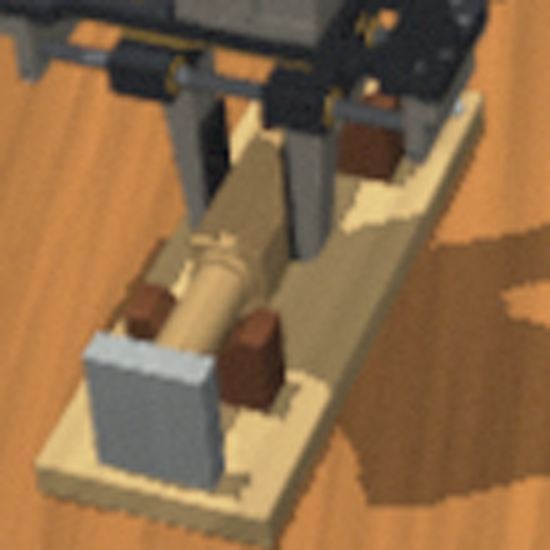

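The leg lies in both notches with its end behind the stop, whose plate top is at about (150,355). An 8 N resistance along the axis suggests stop contact, so I'll push a little more to confirm.

arm_command --travel '[[0.03,0,0],[0,0,0],[0,0,0]]' --rotation '[[0,0,0],[0,0,0],[0,0,0]]'

```text
t: 14.35
ee_pos: [0.5258, 0.2584, 0.042]
ee_rot: [-3.141, 0.003, 1.317]
wrist_force: [-1.5, -12.8, 3.8]
grip_width: 0.347
finger_force: 30.0
```

The arm no longer advances while the force climbs, so the leg is against the stop. I'll release it.

arm_command --travel '[[0,0,0],[0,0,0],[0,0,0],[0,0,0],[0,0,0]]' --rotation '[[0,0,0],[0,0,0],[0,0,0],[0,0,0],[0,0,0]]' --jaw 0.65

```text
t: 14.85
ee_pos: [0.5262, 0.2606, 0.0421]
ee_rot: [3.141, -0.0, 1.317]
wrist_force: [-0.6, 0.0, -0.3]
grip_width: 0.646
finger_force: 0.0
```

arm_command --travel '[[0,0,-0.3],[0,0,-0.5],[0,0,-0.8],[0,0,-0.8],[0,0,-0.8],[0,0,-0.8],[0,0,-0.8],[0,0,-0.8]]' --rotation '[[0,0,0],[0,0,0],[0,0,0],[0,0,0],[0,0,0],[0,0,0],[0,0,0],[0,0,0]]'

```text
t: 15.65
ee_pos: [0.5261, 0.2604, 0.2127]
ee_rot: [3.14, -0.001, 1.317]
wrist_force: [0.4, 0.2, -0.6]
grip_width: 0.651
finger_force: 0.0
```

arm_command --travel '[[-0.8,0,-0.3],[-0.8,0,0],[-0.8,0,0],[-0.8,0,0],[-0.8,0,0],[-0.8,0,0],[-0.8,0,0],[0,0,0]]' --rotation '[[0,0,0],[0,0,0],[0,0,0],[0,0,0],[0,0,0],[0,0,0],[0,0,0],[0,0,0]]'

```text
t: 16.45
ee_pos: [0.4832, 0.0959, 0.2204]
ee_rot: [3.141, 0.0, 1.315]
wrist_force: [-0.5, -0.1, 0.5]
grip_width: 0.647
finger_force: 0.0
```

```bash
python3 go.py 0.523 0.257 0.042 1.318
python3 - <<'E'
from h import *
a=viewer.camera("top")[165:255,120:240,::-1];b=viewer.camera("side")[300:420,200:320,::-1]
cv2.imwrite("pics/p5.png",np.hstack([cv2.resize(a,(400,300),interpolation=cv2.INTER_CUBIC),cv2.resize(b[:90],(400,300),interpolation=cv2.INTER_CUBIC)]))
cv2.imwrite("pics/p5.png",np.hstack([cv2.resize(a,(400,300),interpolation=cv2.INTER_CUBIC),cv2.resize(b,(300,300),interpolation=cv2.INTER_CUBIC)]))
E
```

```text
t 16.45 pos [0.4832 0.0959 0.2204] rot [3.1406e+00 1.0000e-04 1.3150e+00] grip 0.647 [-0.5 -0.1  0.5] 0.0
shift@now [ 5.53 -0.08  5.94] shift@target [ 5.53 -0.06  5.95] turn [ 0.01  0.   -0.02]
```

View pics/p5.png

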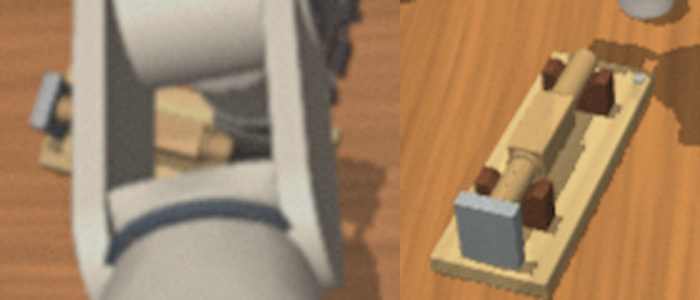

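The leg appears to rest in both notches with its end at the stop. The arm hides part of it, so I'll move clear for one last check.

arm_command --travel '[[-0.9,0,0],[-0.95,0,0],[-0.95,0,0],[-0.95,0,0],[-0.95,0,0],[-0.95,0,0],[-0.95,0,0],[0,0,0]]' --rotation '[[0,0,0],[0,0,0],[0,0,0],[0,0,0],[0,0,0],[0,0,0],[0,0,0],[0,0,0]]'

```text
t: 17.35
ee_pos: [0.4343, -0.0953, 0.2196]
ee_rot: [3.141, 0.0, 1.315]
wrist_force: [-0.6, -0.1, -0.1]
grip_width: 0.651
finger_force: 0.0
```

Run:
```python
from h import *
A=viewer.camera("top")[:,:,::-1];B=viewer.camera("side")[:,:,::-1]
cv2.imwrite("pics/p6.png",np.hstack([cv2.resize(A[165:255,120:240],(400,300),interpolation=cv2.INTER_CUBIC),cv2.resize(B[180:420,180:420],(400,400),interpolation=cv2.INTER_CUBIC)[:300]]) if 0 else
 np.hstack([np.vstack([cv2.resize(A[165:255,120:240],(400,300),interpolation=cv2.INTER_CUBIC),np.zeros((100,400,3),np.uint8)]),cv2.resize(B[180:420,180:420],(400,400),interpolation=cv2.INTER_CUBIC)]))
```

```text
(no output)
```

View pics/p6.png

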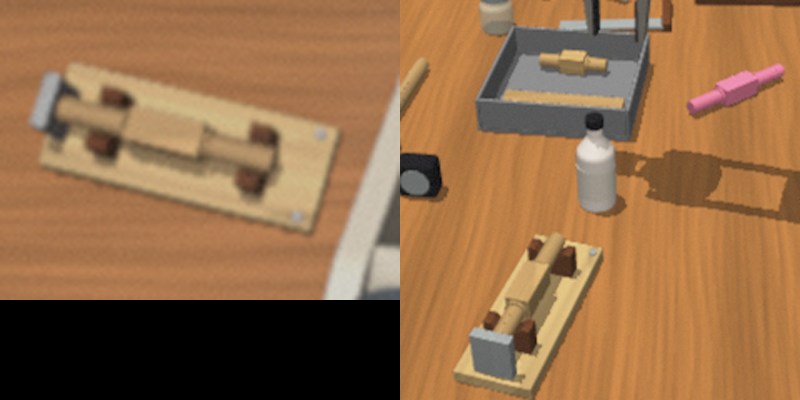

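The leg is seated in both notches with its end at the stop, about (58,107). The bottle is upright, and the batten and short leg are still in the bin.

```bash
python3 -c "
from plant import ctrl
print(ctrl.finish_job())"
```

```text
the job is handed in; nothing more can be done
None
```

The job is handed in: the long leg lies in both V-notches with its end against the stop, the batten and short leg are still in the bin, and the glue bottle is upright; no verdict came back.

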